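Hang the comb-backed basket on the pegboard rail

ROBOT

A 6-joint arm with a two-finger parallel gripper is mounted at the origin on the work surface. World frame = base frame: x ahead of the robot, y to its left, z up, the work surface at z = 0. Lengths are in m, angles in rad, forces in N, time in s.
With the tool pointing down it reaches from about 0.25 to 0.725 m from the base axis. Payload 4 kg.
Tool frame: the origin (TCP) lies at the very end of the fingers, on their centre line; the grasp point (between the pads) lies bot.grasp_offset behind it (bot.grasp_offset is the distance from the TCP to the grasp point, in m); z points along the fingers, y is the direction in which the jaws open and shut (so a half turn about z gives the same grasp; the last joint's range is limited). The gripper opens to 85 mm and grips with 20 to 120 N. Pads are 22 mm wide; open, the fingers measure 114 mm over their backs; the gripper's body (76 mm by 85 mm) begins 54 mm behind the grasp point. The pads swing forward as they close: fully open they stand 13 mm farther back than shut.
Start: joints at [1.103, 0.241, 0.005, 1.335, 0, 1.571], TCP at [0.225, 0.446, 0.231] pointing down, gripper open.
Joint ranges: [-2.72, 2.72], [-1.05, 1.87], [-1.09, 1.28], [-1.99, 2.15], [-1.42, 1.44], [-3.14, 3.14]. Speed limits (rad/s): [2.79, 2.79, 3.14, 3.14, 3.14, 3.14].

INTERFACE

Orientations are given as a unit quaternion [x, y, z, w].
In Python, from workcell import bot gives the robot as it stands. The module is installed in compiled form; this text tells all that it offers.
- The arm moves only by the shell command python3 -m jog 'ROWS' [OPENING]. ROWS is JSON, a list that holds one entry, the list of rows, each a list of 6 numbers: the shift along the tool's x, y, z in m, then the turn, a rotation vector about the tool's x, y, z in degrees. In form: [[[dx, dy, dz, wx, wy, wz], ...]]. A call has 1 to 12 rows; each row shifts and turns the pose as measured when the row begins, along the tool's axes as they then stand; what a row does not reach is not made up. A row lasts 1/8 s, in which the tool goes at most 62.5 mm and 10.7 degrees, less where a joint would pass 70% of its speed; a pose out of reach is approached as far as the arm can. A call is refused whole if a number of a shift passes 0.0625 or a number of a turn 10.7, either way. A call with a gripper value outside its range is refused whole. OPENING is the finger opening in m, from 0 to 0.0854, set as the call begins (- or left out, the last holds). The fingers move at their own pace and stop on an object; the grip force is fixed at half the most. Time passes only in rows, so rows that do not move let the fingers close. It gives the time, the measured TCP pose, the force and the opening at its end, in the units of the state.
- bot.get_obs(): the state, without advancing time (a new reading comes with each control period).
- bot.camera(name): name is "scene" or "top" or "wrist"; returns a dict with "pixels" (400x640x3 uint8, red, green, blue), "fx", "fy", "cx", "cy" (pixels), "rvec" (rotation vector, rad) and "tvec" (3), from world to camera coordinates, as OpenCV has them. Camera axes: x right, y down, z forward; pixel columns grow to the right and rows downward; lengths in m; the calibration is good to about 2 mm. A picture is of the moment at which its call begins. There is no depth.
- bot.job_done(): hands the job in, once; it reports no verdict.
The state is a dict: "clock": time; "joint_pos": joint angles; "joint_vel": joint speeds; "tau": joint torques, N m; "eef_pos": TCP position; "tool_rot": TCP orientation; "ft_force": force on the tool from outside, world axes, zero at the start; "ft_torque": the same for the moment, N m; "grip_width": finger opening in m.
Only numpy, scipy, OpenCV 4.12 (cv2) and the standard library are available. Lean on these libraries where they do the work, as an engineer would, in place of code of your own. Each camera call takes 0.05 s, during which the arm holds its last target. There are 200 camera calls.

TASK

The white plastic basket with the upright grip tab has come off the little pegboard. Hang it back on the pegboard's rail, basket towards the robot: feel gently for the place where its five tongues drop into their five slots, press it down past the springs inside until it is fully home and level, and let go. Do not force it against the rail, and leave the other things where they stand.

Things in the scene. Friction and masses are not known exactly. Their poses are not given: they have to be found in the camera images.
- pegboard: Fixed table-top pegboard; origin under the centre of its plinth (120 x 320 x 18 mm). x points away from the side to hang on (front), y runs along the rail, z up. Upright panel, front face at x = -16 mm. On it a dark open channel: 300 mm long, x -16 to +16 mm, walls up to z = 158 mm, holding the light slotted strip (150 mm long, 25 wide, 8 thick, top at z = 160 mm, hollow below).
- rail_mid (a point): Middle of the channel at the strip's top (pegboard x 0, y 0, z 160 mm), pegboard axes. The strip has five slots in a row on the line x = 0, pitch 24 mm, each 9 mm in x, 9.3 mm in y, 1 mm chamfer. It is stiff to move and has been left off-centre, slid towards +y: its middle slot lies 4 to 26 mm to the +y side of this point. How far is not reported; see or feel it.
- hook_tip (a point): Tip of the wooden hook, 12 mm thick, jutting 44 mm from the panel's front near its +y end (pegboard x -60, y 125, z 116 mm): keep clear.
- basket: Loose white plastic basket, about 0.16 kg; origin on its underside below the grip tab; x points to its back (comb side), y along the comb, z up. It spans x -91 to +5, y -75 to +75, z 0 to 60 mm (back wall 75). Flange behind: x 5 to 26, y -56 to 56, z 70 to 75 mm. Fully home: flange underside on the strip, axes as the pegboard's, origin at pegboard x -24, z 90 mm.
- grip_tab (a point): Grasp point on the upright grip tab: a plate 10 mm thick (x), 60 mm wide (y), from the flange's top (z 75) to z 121 mm; the point is at x 0, y 0, z 101 mm of the basket, basket axes. Grasp from above, fingers closing along x; the flange lies 26 mm below the point.
- tongue_mid (a point): Lower tip (centre) of the middle one of five tongues: each 4 mm thick (x), 8 mm wide (y), 20 mm long, pointing down from the flange, pitch 24 mm. Basket x 24, y 0, z 50 mm, basket axes. Spring leaves in the 2nd and 4th slot resist from about 10 mm deep: 4 to 8 N in all to push past; the basket's weight does not do it.
- tongue_left (a point): Lower tip of the end tongue at y = +48 mm of the basket; axes as the basket's.
- tongue_right (a point): Lower tip of the end tongue at y = -48 mm of the basket; axes as the basket's.
- remote: Bystander: black remote control lying flat, 46 x 160 x 16 mm, long along its y; origin under its centre.
- money_box: Bystander: white ceramic pig money box, 120 x 80 x 100 mm; origin under its centre.
- tumbler: Bystander: stainless steel tumbler, 76 mm across, 130 mm high; origin under its centre.
- duck: Bystander: yellow rubber duck, about 75 x 64 x 69 mm; origin under its centre.
- coasters: Bystander: stack of cork coasters, 96 mm across, 24 mm high; origin under its centre.
- candle_jar: Bystander: amber glass candle jar with wooden lid, 68 mm across, 75 mm high; origin under its centre.
Mind the look-alikes: they are no part of the job. What is shaped like the basket but black is not meant.

How it is judged:
On the way, in this order (a step that is already met when the one before it is completed fails the run):
1. the basket is lifted off the table (height (world z) of basket above 0.04 m), for 0.1 s.
2. all five tongues have entered the slots from above (z of tongue_left in the frame of pegboard between 0.13 and 0.155 m and z of tongue_right in the frame of pegboard between 0.13 and 0.155 m and x of tongue_mid in the frame of pegboard between -0.006 and 0.006 m and y of tongue_mid in the frame of pegboard between 0.0015 and 0.0285 m), for 0.1 s.
At the end, for the whole second after the job is handed in: The released basket rests on the pegboard's robot side, all five tongues in the slots: end tips within 2.5 mm of fully home (140 mm high), within 6 mm of the slot line in x and 1.5 to 28.5 mm to +y of the rail's middle, upright within 0.1 rad, square to the rail within 0.12 rad (z of each of tongue_left, tongue_right in the frame of pegboard below 0.1425 m and z of tongue_mid in the frame of pegboard above 0.136 m and x of tongue_mid in the frame of pegboard between -0.006 and 0.006 m and y of tongue_mid in the frame of pegboard between 0.0015 and 0.0285 m and angle between basket's own z axis and vertical below 0.1 rad and angle between the x axis of basket and the x axis of pegboard, either way round below 0.12 rad and x of basket in the frame of pegboard below 0 m and linear speed of basket below 0.02 m/s); the robot touches nothing.
It fails at once if the basket is forced against the pegboard with more than 50 N (contact force between basket and pegboard above 50 N).
It fails at once if another thing on the unit is moved by more than 25 mm (distance of any of remote, money_box, tumbler, duck, coasters, candle_jar from where it was at the start of the episode above 0.025 m).
It also fails if it takes over 54 s, if anything falls off the work surface, if the arm or the gripper's body presses on something with over 40 N, if the wrist force passes 120 N, or if a joint passes its speed limit or range.

## Working session

There is one attempt and no reset: what is moved stays moved. The work goes in short steps, Python scripts to look and compute and a shell command to move; the robot and the scene stay as the last step left them, time stands still between calls to the robot, and variables do not carry over. Pictures are saved under pics/ and viewed, on a budget of 10 in all, crops included, one or two more only if the job needs it, and the job is handed in when it is done.

```bash
mkdir -p pics; cat > h.py <<'E'
from workcell import bot
import cv2, numpy as np
from scipy.spatial.transform import Rotation as R
def snap(n,f=None):
    c=bot.camera(n); p=cv2.cvtColor(c["pixels"],cv2.COLOR_RGB2BGR)
    if f: cv2.imwrite(f"pics/{f}.png",p)
    np.savez(f"pics/{f or n}.npz",**c); return c
def K(c): return np.array([[c["fx"],0,c["cx"]],[0,c["fy"],c["cy"]],[0,0,1.]])
def proj(c,P): return cv2.projectPoints(np.array(P,float).reshape(-1,3),np.array(c["rvec"]),np.array(c["tvec"]),K(c),None)[0].reshape(-1,2)
def unproj(c,uv,z):
    Rm=cv2.Rodrigues(np.array(c["rvec"]))[0]; o=-Rm.T@np.array(c["tvec"]).ravel()
    d=Rm.T@np.linalg.inv(K(c))@np.array([*uv,1.]); return o+d*(z-o[2])/d[2]
E
python3 - <<'E'
from h import *
a=snap("top","top1"); b=snap("scene","scene1")
for c in(a,b):
    Rm=cv2.Rodrigues(np.array(c["rvec"]))[0]; print(c["fx"],-Rm.T@np.array(c["tvec"]).ravel(),Rm.round(2).tolist())
o=bot.get_obs(); print(o); print(bot.grasp_offset, R.from_quat(o["tool_rot"]).as_matrix().round(3))
E
```

```text
463.50657551136254 [0.22604728 0.0609698  1.69956518] [[0.01, -1.0, 0.01], [-0.99, -0.01, -0.14], [0.14, -0.0, -0.99]]
461.60036535956067 [ 0.95785867 -0.60280009  1.25397504] [[0.81, 0.59, 0.01], [0.48, -0.65, -0.58], [-0.34, 0.48, -0.81]]
{'clock': 0.1, 'joint_pos': array([ 1.10299389e+00,  2.41340555e-01,  3.86555099e-03,  1.33518881e+00,
       -3.82730808e-05,  1.57078873e+00]), 'joint_vel': array([ 0.00122078, -0.00095326,  0.00291282, -0.00056819,  0.00091172,
       -0.00056315]), 'tau': array([-1.20454857e-03, -3.73138869e+01,  2.53010166e+01,  1.09061998e-02,
       -4.80432095e-05, -3.38313015e-06]), 'eef_pos': array([0.22522171, 0.4457774 , 0.23050303]), 'tool_rot': array([ 2.31770453e-01,  9.72770058e-01, -9.12750315e-04, -1.97805368e-04]), 'ft_force': array([-0.14343776, -0.03701119, -0.18587432]), 'ft_torque': array([-0.01043412,  0.00935697,  0.00154967]), 'grip_width': 0.0853161037569841}
0.0187 [[-0.893  0.451 -0.001]
 [ 0.451  0.893 -0.002]
 [-0.    -0.002 -1.   ]]
```

View pics/top1.png

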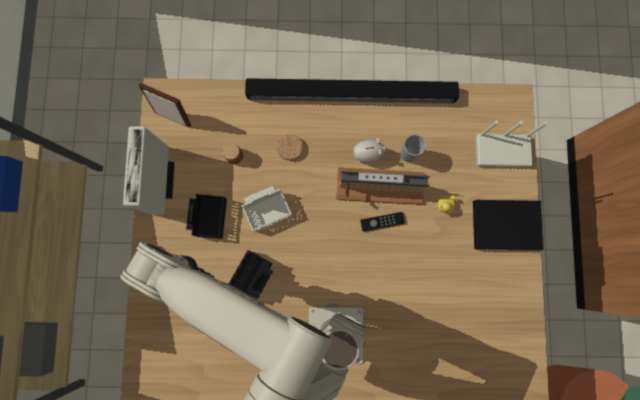

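View pics/scene1.png

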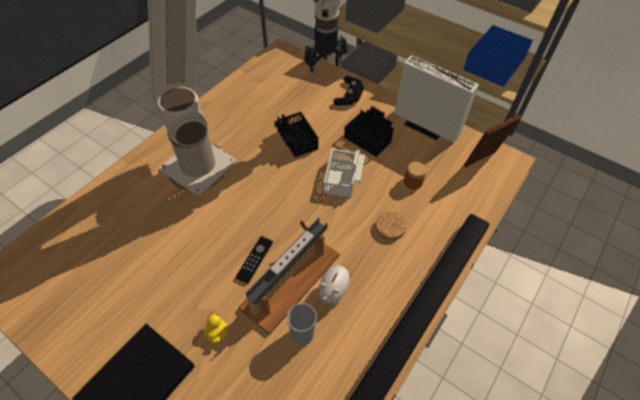

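The top view shows the white basket at about (267,209), the pegboard at (381,187), the remote just in front of it at (382,222), and black look-alikes at (208,216) and (251,273). I'll zoom in on the basket and the board.

```bash
python3 - <<'E'
from h import *
t=cv2.imread("pics/top1.png"); s=cv2.imread("pics/scene1.png")
z=lambda i,x,y,w,h,W,H:cv2.resize(i[y:y+h,x:x+w],(W,H),interpolation=cv2.INTER_CUBIC)
a=z(t,235,180,66,60,400,364); b=z(s,310,135,66,60,400,364)
c=z(t,330,160,110,50,800,364)
out=np.vstack([np.hstack([a,b]),c])[:600]; cv2.imwrite("pics/z1.png",cv2.resize(out,(640,480)) if 0 else out)
E
```

```text
(no output)
```

View pics/z1.png

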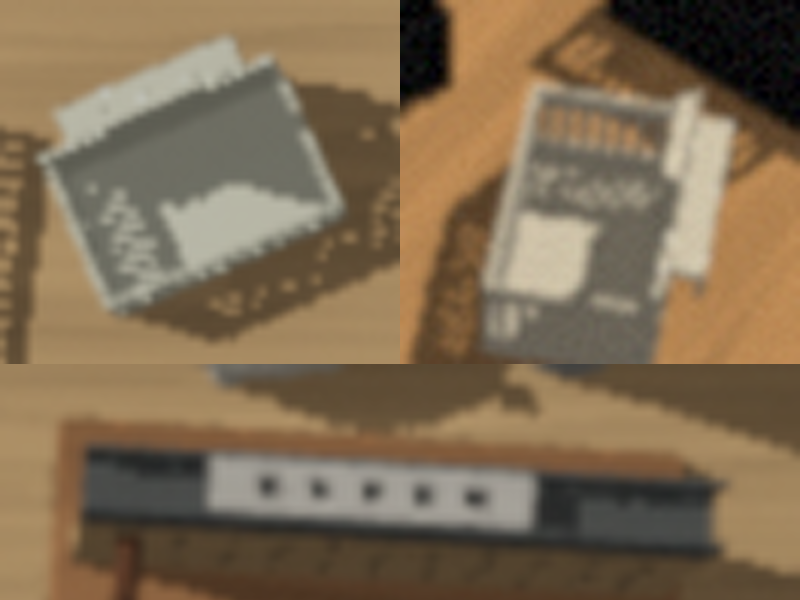

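```bash
cat > fit.py <<'E'
from h import *
from scipy.optimize import least_squares
def fit(c,obj,img,x0):
    obj=np.array(obj,float)
    def W(p):
        w=obj.copy(); cs,sn=np.cos(p[2]),np.sin(p[2])
        w[:,0]=p[0]+cs*obj[:,0]-sn*obj[:,1]; w[:,1]=p[1]+sn*obj[:,0]+cs*obj[:,1]; return w
    r=least_squares(lambda p:(proj(c,W(p))-img).ravel(),x0)
    return r.x,r.fun.reshape(-1,2).round(1).tolist()
E
python3 - <<'E'
from fit import *
c=dict(np.load("pics/top1.npz"))
A=lambda l:np.array(l)/[400/66,364/60]+[235-.4,180-.4]
C=lambda l:(np.array(l)-[0,364])/[800/110,364/50]+[330-.4,160-.4]
b,r=fit(c,[[.026,.056,.075],[.026,-.056,.075],[.005,.075,.075],[.005,-.075,.075],[-.091,.075,.06],[-.091,-.075,.06]],A([[55,110],[232,38],[42,158],[275,60],[110,310],[343,210]]),[.4,.2,.4])
print("basket",b,r)
m,r=fit(c,[[0,.024*i,.16] for i in(2,1,0,-1,-2)],C([[270,487],[320,490],[372,492],[424,495],[477,498]]),[.45,-.05,-.05]); print("slots",m,r)
p,r=fit(c,[[.016,.15,.158],[.016,-.15,.158],[-.016,.15,.158],[-.016,-.15,.158]],C([[85,448],[720,487],[80,520],[715,552]]),[.45,-.05,-.05]); print("peg",p,r)
cs,sn=np.cos(p[2]),np.sin(p[2]);d=m[:2]-p[:2];print("slot in peg",cs*d[0]+sn*d[1],-sn*d[0]+cs*d[1])
s=dict(np.load("pics/scene1.npz"))
w=lambda q,o:[q[0]+np.cos(q[2])*o[0]-np.sin(q[2])*o[1],q[1]+np.sin(q[2])*o[0]+np.cos(q[2])*o[1],o[2]]
print("scene slots",proj(s,[w(m,[0,.024*i,.16]) for i in(2,1,0,-1,-2)]).round(1).tolist())
print("scene basket",proj(s,[w(b,o) for o in([.026,.056,.075],[.026,-.056,.075],[-.091,.075,.06])]).round(1).tolist())
im=cv2.imread("pics/scene1.png"); a=cv2.resize(im[210:310,235:345],(0,0),fx=5,fy=5,interpolation=2); cv2.imwrite("pics/z2.png",a)
E
```

```text
basket [0.47252735 0.26877507 0.42613875] [[0.3, 0.5], [0.2, -0.1], [-0.3, 0.1], [0.4, -0.5], [-0.6, 0.2], [-0.0, -0.2]]
slots [ 0.53863167 -0.14380339 -0.03832597] [[-0.1, 0.0], [0.2, -0.0], [0.1, 0.1], [0.0, 0.0], [-0.2, -0.0]]
peg [ 0.53484307 -0.15681054 -0.0421974 ] [[-0.7, 0.3], [0.3, -0.1], [-0.4, -0.4], [0.8, 0.2]]
slot in peg 0.003236521530413858 0.013155393538641718
scene slots [[302.5, 238.7], [296.9, 244.7], [291.2, 250.7], [285.4, 256.8], [279.5, 263.1]]
scene basket [[363.6, 154.5], [358.5, 179.8], [330.7, 147.9]]
```

View pics/z2.png

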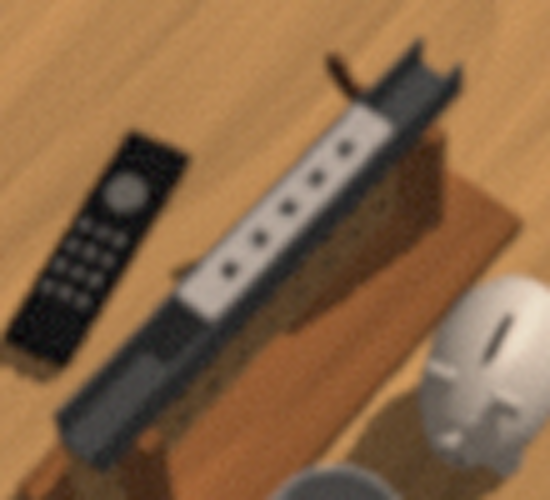

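Scene slots sit at about (292,251) for the middle one. That is offset from the top-view prediction by the same ~1 px as the basket, so the relative geometry is consistent. I'll approach above the grip tab.

```bash
cat > go.py <<'E'
import sys; from h import *
x,y,z,yaw=map(float,sys.argv[1:5]) # TCP target, yaw deg of tool y
o=bot.get_obs(); M=R.from_quat(o["tool_rot"]).as_matrix()
yv=np.array([np.cos(np.radians(yaw)),np.sin(np.radians(yaw)),0]); zv=np.array([0,0,-1.]); T=np.c_[np.cross(yv,zv),yv,zv]
print("t",round(float(o["clock"]),2),"pos",o["eef_pos"].round(4),"f",o["ft_force"].round(2),"m",o["ft_torque"].round(2),"w",round(float(o["grip_width"]),4))
print("shift mm tool",(M.T@(np.array([x,y,z])-o["eef_pos"])*1e3).round(1),"turn deg",np.degrees(R.from_matrix(M.T@T).as_rotvec()).round(2))
E
python3 -m jog '[[[-0.05,-0.0076,0,0,0,0],[-0.05,-0.0076,0,0,0,0],[-0.05,-0.0076,0,0,0,0],[-0.05,-0.0076,0,0,0,0],[-0.05,-0.0076,0,0,0,0],[-0.05,-0.0076,0,0,0,0],[0,0,0,0,0,9.7],[0,0,0,0,0,9.7],[0,0,0,0,0,9.7],[0,0,0,0,0,9.7]]]' 0.07
python3 go.py .474 .269 .13 24.4
python3 - <<'E'
from h import *
snap("wrist","w1")
E
```

```text
clock: 1.35
eef_pos: [0.4787, 0.2628, 0.224]
tool_rot: [0.55, 0.835, -0.006, -0.002]
ft_force: [0.7, -0.3, 0.1]
grip_width: 0.0699
t 1.35 pos [0.4787 0.2628 0.224 ] f [ 0.73 -0.26  0.1 ] m [ 0.06 -0.07  0.03] w 0.0699
shift mm tool [ 7.8 -0.7 94. ] turn deg [-0.7   0.17 -1.18]
```

View pics/w1.png

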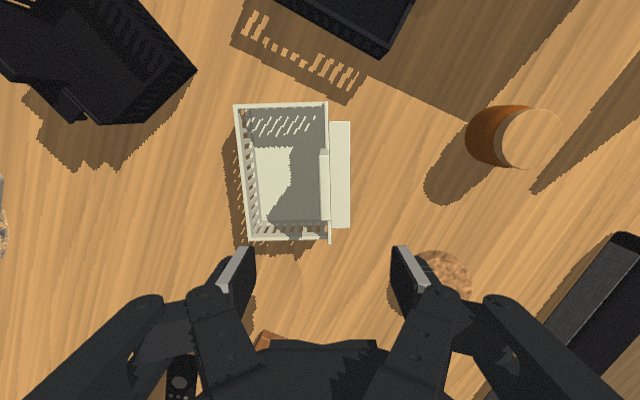

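The wrist view shows the basket with its comb to the right: flange corners (349,121) and (351,227), rim corners (327,101), (330,243), (234,104), (250,241). I'll fit the pose from these.

```bash
python3 - <<'E'
from fit import *
c=dict(np.load("pics/w1.npz"))
b,r=fit(c,[[.026,.056,.075],[.026,-.056,.075],[.005,.075,.075],[.005,-.075,.075],[-.091,.075,.06],[-.091,-.075,.06],[.005,.03,.121],[.005,-.03,.121]],np.array([[349,121],[351,227],[327,101],[330,243],[234,104],[250,241],[329,150],[330,220]]),[.47,.27,.43]); print(b,np.degrees(b[2]),r)
E
```

```text
[0.47481808 0.27447255 0.44157188] 25.30020513717586 [[0.6, -1.6], [-0.5, -0.0], [0.3, -1.6], [1.6, 0.5], [-2.0, -0.3], [-1.6, -0.8], [0.1, 3.6], [1.1, 0.2]]
```

```bash
python3 go.py .474 .272 .083 25
python3 -m jog '[[[0.010,-0.0025,0.03,-0.7,0.17,-1.7],[0,0,0.03,0,0,0],[0,0,0,0,0,0]]]'
python3 go.py .474 .272 .083 25
```

```text
t 1.4 pos [0.4786 0.2628 0.2239] f [ 0.5  -0.03 -0.03] m [-0.02 -0.    0.04] w 0.0699
shift mm tool [ 10.7   1.1 140.9] turn deg [-0.71  0.17 -1.97]
clock: 1.78
eef_pos: [0.4717, 0.2708, 0.162]
tool_rot: [0.536, 0.844, -0.0, -0.0]
ft_force: [0.7, -0.4, -0.2]
grip_width: 0.0701
t 1.77 pos [0.4717 0.2708 0.162 ] f [ 0.73 -0.42 -0.17] m [0.04 0.05 0.08] w 0.0701
shift mm tool [ 0.1  2.6 79. ] turn deg [-0.04 -0.01  0.14]
```

```bash
python3 -m jog '[[[0,0.0026,0.027,0,0,0],[0,0,0.026,0,0,0],[0,0,0.025,0,0,0],[0,0,0,0,0,0]]]'
python3 go.py .474 .272 .083 25
python3 -m jog '[[[0,0,0,0,0,0],[0,0,0,0,0,0],[0,0,0,0,0,0],[0,0,0,0,0,0],[0,0,0,0,0,0],[0,0,0,0,0,0]]]' 0
python3 go.py .474 .272 .083 25
```

```text
clock: 2.28
eef_pos: [0.4772, 0.2737, 0.0871]
tool_rot: [0.534, 0.846, 0.003, 0.001]
ft_force: [-0.1, -0.4, -0.5]
grip_width: 0.0701
t 2.27 pos [0.4772 0.2737 0.0871] f [-0.08 -0.37 -0.51] m [-0.01  0.04  0.  ] w 0.0701
shift mm tool [-0.1 -3.6  4.1] turn deg [ 0.33 -0.04  0.46]
clock: 3.02
eef_pos: [0.4795, 0.2749, 0.0925]
tool_rot: [0.533, 0.846, 0.006, 0.003]
ft_force: [-0.3, -0.8, 0.7]
grip_width: 0.0091
t 3.02 pos [0.4795 0.2749 0.0925] f [-0.33 -0.77  0.67] m [-0.04  0.13  0.03] w 0.0091
shift mm tool [-0.3 -6.4  9.5] turn deg [ 0.73 -0.07  0.53]
```

```bash
python3 -m jog '[[[0,0,-0.03,0,0,0],[0,0,-0.03,0,0,0],[0,0,-0.03,0,0,0],[0,0,-0.03,0,0,0],[0,0,-0.02,0,0,0],[0,0,0,0,0,0]]]'
python3 go.py .515 -.143 .235 -2.3
python3 - <<'E'
from h import *
snap("wrist","w2")
E
```

```text
clock: 3.78
eef_pos: [0.4776, 0.274, 0.233]
tool_rot: [0.533, 0.846, 0.004, 0.002]
ft_force: [-0.3, -0.1, -1.8]
grip_width: 0.0094
t 3.77 pos [0.4776 0.274  0.233 ] f [-0.27 -0.1  -1.84] m [ 0.07 -0.06 -0.02] w 0.0094
shift mm tool [-392.3 -146.    -3.6] turn deg [ 0.48 -0.17 27.83]
```

View pics/w2.png

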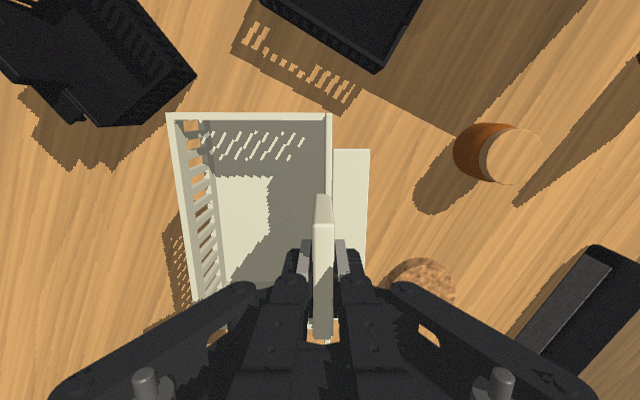

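The basket is held. In-hand points: flange corners (333,149), (370,150), rim (331,113), front corner (166,113). Next I'll fit the in-hand pose and transfer to the board.

```bash
python3 - <<'E'
from fit import *
from scipy.optimize import least_squares
c=dict(np.load("pics/w2.npz")); o=bot.get_obs()
obj=np.array([[.005,.056,.075],[.026,.056,.075],[.005,.075,.075],[-.091,.075,.06]]);img=np.array([[333,149],[370,150],[331,113],[166,113.]])
def W(p): return R.from_euler("z",p[3]).apply(obj)+p[:3]
r=least_squares(lambda p:np.r_[(proj(c,W(p))-img).ravel(),(p[2]-.1405)*500],[.476,.274,.14,.43])
b=r.x; M=R.from_quat(o["tool_rot"]).as_matrix()
print(b.round(4),np.degrees(b[3]),r.fun.round(1))
d=b[:3]-o["eef_pos"]; print("tool->basket origin in basket axes",R.from_euler("z",-b[3]).apply(d).round(4)); print("tool y yaw",np.degrees(np.arctan2(M[1,1],M[0,1])), M[2].round(4))
E
python3 -m jog '[[[-0.0392,-0.0146,-0.001,0,0,0],[-0.0392,-0.0146,-0.001,0,0,0],[-0.0392,-0.0146,-0.001,0,0,0],[-0.0392,-0.0146,-0.001,0,0,0],[-0.0392,-0.0146,-0.001,0,0,0],[-0.0392,-0.0146,-0.001,0,0,0],[-0.0392,-0.0146,-0.001,0,0,0],[0,0,0,0,0,9.2],[0,0,0,0,0,9.2],[0,0,0,0,0,9.2],[0,0,0,0,0,0]]]'
python3 go.py .505 -.143 .25 -2.3
```

```text
[0.4785 0.2746 0.1396 0.4449] 25.488336292213127 [-1.   0.3 -0.  -0.7  1.3  0.3 -0.3  0.1 -0.4]
tool->basket origin in basket axes [ 0.0018  0.0003 -0.0922]
tool y yaw 25.525919741118987 [ 8.0e-04  6.5e-03 -1.0e+00]
clock: 5.2
eef_pos: [0.4888, -0.0249, 0.2151]
tool_rot: [0.724, 0.689, -0.012, -0.017]
ft_force: [-0.1, 0.4, -2.2]
grip_width: 0.009
t 5.2 pos [ 0.4888 -0.0249  0.2151] f [-0.07  0.44 -2.22] m [ 0.04 -0.13  0.06] w 0.009
shift mm tool [-116.9   20.6  -36.6] turn deg [-2.34 -0.4  -0.55]
```

```bash
python3 -m jog '[[[0,0,-0.036,-2.3,-0.4,-0.5],[-0.05,0.01,0,0,0,0],[-0.05,0.01,0,0,0,0],[0,0,0,0,0,0]]]'
python3 go.py .505 -.143 .255 -2.3
```

```text
clock: 5.7
eef_pos: [0.5063, -0.1269, 0.2477]
tool_rot: [0.716, 0.698, -0.002, -0.002]
ft_force: [0.3, -0.0, -1.6]
grip_width: 0.0093
t 5.7 pos [ 0.5063 -0.1269  0.2477] f [ 0.26 -0.03 -1.56] m [ 0.06 -0.05 -0.04] w 0.0093
shift mm tool [-16.2  -0.9  -7.3] turn deg [-0.31  0.    0.89]
```

```bash
python3 -m jog '[[[-0.016,-0.015,-0.007,-0.3,0,0.9],[0,0,0,0,0,0],[0,0,0,0,0,0]]]'
python3 go.py .505 -.143 .255 -2.3
python3 - <<'E'
from h import *
w=snap("wrist","w3");t=snap("top","t3");s=snap("scene","s3")
z=lambda n,x,y,w,h,f:cv2.resize(cv2.imread(f"pics/{n}.png")[y:y+h,x:x+w],(0,0),fx=f,fy=f,interpolation=2)
a=z("t3",330,155,100,70,4);b=z("s3",235,190,100,70,4)
cv2.imwrite("pics/z3.png",np.vstack([np.hstack([a,b]),cv2.resize(z("w3",160,100,480,200,1),(800,333))[:320]]))
E
```

```text
clock: 6.08
eef_pos: [0.4897, -0.1409, 0.2521]
tool_rot: [0.719, 0.695, -0.001, -0.003]
ft_force: [-0.4, 0.2, -0.6]
grip_width: 0.009
t 6.08 pos [ 0.4897 -0.1409  0.2521] f [-0.38  0.16 -0.63] m [ 0.06 -0.07 -0.03] w 0.009
shift mm tool [-1.6 15.3 -3. ] turn deg [-0.26 -0.17  0.32]
```

View pics/z3.png

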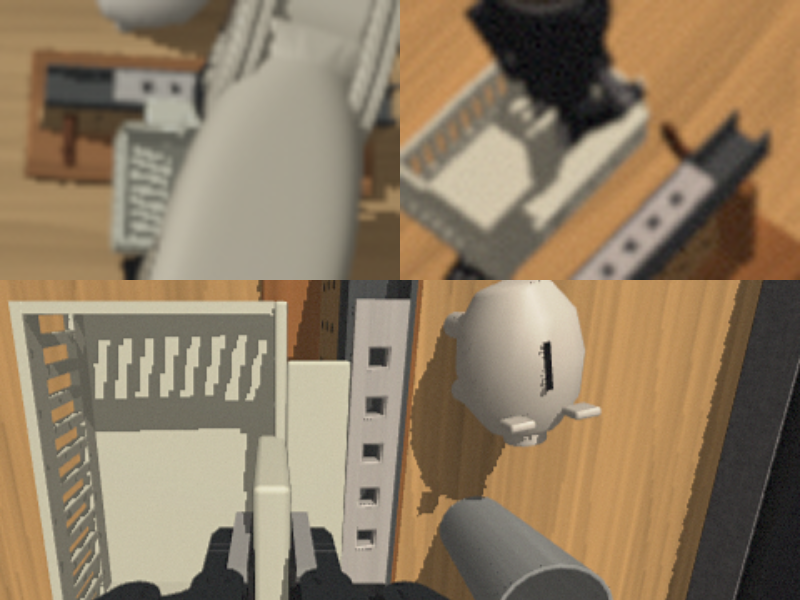

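The wrist view shows all five slots clearly, from crop (379,356) to (366,538), with the flange corner at (350,362). I'll extract the slot centres numerically.

```bash
python3 - <<'E'
from fit import *
c=dict(np.load("pics/w3.npz")); o=bot.get_obs()
g=cv2.cvtColor(c["pixels"],cv2.COLOR_RGB2GRAY)
sub=g[135:270,370:402]; 
n,l,st,ce=cv2.connectedComponentsWithStats((sub<150).astype(np.uint8))
S=[(ce[i]+[370,135],st[i]) for i in range(1,n) if 40<st[i][4]<250 and st[i][0]>0 and st[i][0]+st[i][2]<32]
ctr=np.array([[s[0]+s[2]/2-.5+370,s[1]+s[3]/2-.5+135] for _,s in S]); print([s.tolist() for _,s in S],ctr.tolist())
m,r=fit(c,[[0,.024*i,.16] for i in (2,1,0,-1,-2)][:len(ctr)],ctr,[.54,-.14,-.04]); print("slots",m.round(4),np.degrees(m[2]).round(2),r)
M=R.from_quat(o["tool_rot"]).as_matrix(); print("tool y yaw",np.degrees(np.arctan2(M[1,1],M[0,1])),"tilt row",M[2].round(4))
F=lambda l:np.array([[160+u/1.6667,100+(v-280)/1.6667] for u,v in l])
for p in F([(288,361),(350,362),(285,302),(10,302)]): print(p.round(1))
from scipy.optimize import least_squares
obj=np.array([[.005,.056,.075],[.026,.056,.075],[.005,.075,.075],[-.091,.075,.06]]);img=F([(288,361),(350,362),(285,302),(10,302)])
z0=o["eef_pos"][2]-.0922
r=least_squares(lambda p:np.r_[(proj(c,R.from_euler("z",p[3]).apply(obj)+p[:3])-img).ravel(),(p[2]-z0)*500],[.476,-.14,z0,0]);b=r.x
print("basket",b.round(4),np.degrees(b[3]),r.fun.round(1)); print("offset",R.from_euler("z",-b[3]).apply(b[:3]-o["eef_pos"]).round(4))
a=m[2]; off=np.array([.0018+.024,.0003]); 
print("TCP target", m[:2]-[np.cos(a)*off[0]-np.sin(a)*off[1],np.sin(a)*off[0]+np.cos(a)*off[1]])
E
```

```text
[[11, 5, 14, 12, 162], [9, 34, 14, 13, 147], [7, 63, 14, 11, 121], [5, 89, 13, 11, 107], [4, 114, 12, 10, 88]] [[387.5, 145.5], [385.5, 175.0], [383.5, 203.0], [381.0, 229.0], [379.5, 253.5]]
slots [ 0.5408 -0.1395 -0.0462] -2.65 [[0.1, -0.1], [-0.1, -0.1], [-0.2, -0.3], [0.3, 0.1], [-0.1, 0.5]]
tool y yaw -1.9911815208057893 tilt row [ 0.0024 -0.0042 -1.    ]
[332.8 148.6]
[370.  149.2]
[331.  113.2]
[166.  113.2]
basket [ 0.4898 -0.1402  0.1597 -0.0316] -1.8107837693162665 [-1.1  0.5  0.1 -0.2  1.  -0.4 -0.1  0.2 -0.3]
offset [-0.0002  0.0008 -0.0927]
TCP target [ 0.51498261 -0.1386237 ]
```

```bash
python3 -m jog '[[[0.001,0.026,0.015,-0.2,-0.1,0.6],[0,0,0.015,0,0,0],[0,0,0,0,0,0],[0,0,0,0,0,0]]]'
python3 go.py .516 -.139 .21 -2.6
```

```text
clock: 6.72
eef_pos: [0.5159, -0.139, 0.2213]
tool_rot: [0.722, 0.692, -0.0, -0.001]
ft_force: [-1.1, 0.9, -2.1]
grip_width: 0.009
t 6.72 pos [ 0.5159 -0.139   0.2213] f [-1.11  0.93 -2.1 ] m [-0.02 -0.07 -0.01] w 0.009
shift mm tool [ 0.   0.1 11.3] turn deg [-0.1  -0.06  0.21]
```

```bash
python3 -m jog '[[[0,0,0.006,-0.1,0,0.2],[0,0,0.006,0,0,0],[0,0,0,0,0,0]]]'
python3 go.py .516 -.139 .2025 -2.6
python3 -m jog '[[[0,0,0.003,0,0,0],[0,0,0.003,0,0,0]]]'
python3 go.py .516 -.139 .2025 -2.6
python3 -m jog '[[[0,0,0.002,0,0,0],[0,0,0.002,0,0,0]]]'
python3 go.py .516 -.139 .2025 -2.6
```

```text
clock: 7.1
eef_pos: [0.5156, -0.1392, 0.2097]
tool_rot: [0.723, 0.691, 0.001, 0.0]
ft_force: [0.4, -0.2, -2.8]
grip_width: 0.0092
t 7.1 pos [ 0.5156 -0.1392  0.2097] f [ 0.36 -0.18 -2.77] m [ 0.01 -0.05 -0.03] w 0.0092
shift mm tool [0.2 0.3 7.2] turn deg [ 0.1  -0.04 -0.03]
clock: 7.35
eef_pos: [0.5159, -0.1394, 0.2038]
tool_rot: [0.723, 0.691, 0.001, 0.001]
ft_force: [-1.2, -0.5, -2.0]
grip_width: 0.0091
t 7.35 pos [ 0.5159 -0.1394  0.2038] f [-1.18 -0.51 -1.99] m [ 0.01 -0.07 -0.06] w 0.0091
shift mm tool [0.4 0.1 1.3] turn deg [ 0.16 -0.02 -0.04]
clock: 7.6
eef_pos: [0.516, -0.1395, 0.1995]
tool_rot: [0.723, 0.691, 0.001, 0.001]
ft_force: [0.3, -0.3, -1.0]
grip_width: 0.0089
t 7.6 pos [ 0.516  -0.1395  0.1995] f [ 0.26 -0.27 -0.97] m [-0.02 -0.05  0.02] w 0.0089
shift mm tool [ 0.5  0.  -3. ] turn deg [ 0.16 -0.02 -0.04]
```

```bash
python3 -m jog '[[[0,0,0.002,0,0,0]]]'
python3 go.py .516 -.139 .1825 -2.6
python3 -m jog '[[[0,0,0.002,0,0,0]]]'
python3 go.py .516 -.139 .1825 -2.6
python3 -m jog '[[[0,0,0.002,0,0,0]]]'
python3 go.py .516 -.139 .1825 -2.6
```

```text
clock: 7.72
eef_pos: [0.516, -0.1395, 0.1973]
tool_rot: [0.723, 0.691, 0.001, 0.001]
ft_force: [0.8, -0.2, -2.5]
grip_width: 0.0091
t 7.72 pos [ 0.516  -0.1395  0.1973] f [ 0.8  -0.2  -2.45] m [-0.02  0.01  0.01] w 0.0091
shift mm tool [ 0.5 -0.  14.8] turn deg [ 0.16 -0.02 -0.04]
clock: 7.85
eef_pos: [0.516, -0.1395, 0.1952]
tool_rot: [0.723, 0.691, 0.001, 0.001]
ft_force: [-0.7, -1.2, -1.1]
grip_width: 0.0088
t 7.85 pos [ 0.516  -0.1395  0.1952] f [-0.74 -1.19 -1.08] m [-0.02 -0.    0.03] w 0.0088
shift mm tool [ 0.5 -0.1 12.7] turn deg [ 0.17 -0.02 -0.04]
clock: 7.98
eef_pos: [0.516, -0.1395, 0.1931]
tool_rot: [0.723, 0.691, 0.001, 0.001]
ft_force: [0.6, -0.6, -1.1]
grip_width: 0.0092
t 7.97 pos [ 0.516  -0.1395  0.1931] f [ 0.62 -0.63 -1.08] m [-0.03 -0.04  0.04] w 0.0092
shift mm tool [ 0.5 -0.1 10.6] turn deg [ 0.17 -0.01 -0.04]
```

The tongues are in, with no contact force so far. Next I press past the springs.

```bash
for i in 1 2; do :; done
python3 -m jog '[[[0,0,0.002,0,0,0],[0,0,0.002,0,0,0]]]'
python3 -m jog '[[[0,0,0.002,0,0,0]]]'
python3 -m jog '[[[0,0,0.002,0,0,0]]]'
python3 go.py .516 -.139 .1825 -2.6
```

```text
clock: 8.22
eef_pos: [0.5172, -0.1396, 0.1896]
tool_rot: [0.723, 0.691, 0.002, 0.002]
ft_force: [2.0, -0.5, 1.1]
grip_width: 0.0089
clock: 8.35
eef_pos: [0.5179, -0.1397, 0.188]
tool_rot: [0.723, 0.691, 0.003, 0.003]
ft_force: [1.9, 0.3, 0.6]
grip_width: 0.0087
clock: 8.48
eef_pos: [0.5185, -0.1398, 0.1863]
tool_rot: [0.723, 0.691, 0.003, 0.003]
ft_force: [1.4, 0.4, 3.2]
grip_width: 0.0091
t 8.47 pos [ 0.5185 -0.1398  0.1863] f [1.38 0.39 3.22] m [ 0.02 -0.3   0.07] w 0.0091
shift mm tool [ 0.7 -2.6  3.8] turn deg [ 0.52  0.02 -0.02]
```

```bash
python3 -m jog '[[[0,-0.001,0.003,0.4,0,0]]]'
python3 -m jog '[[[0,-0.0005,0.003,0.2,0,0]]]'
python3 go.py .516 -.139 .1825 -2.6
python3 -m jog '[[[0,0,0.003,0.2,0,0]]]'
python3 go.py .516 -.139 .1825 -2.6
```

```text
clock: 8.6
eef_pos: [0.5184, -0.1399, 0.1839]
tool_rot: [0.723, 0.691, 0.001, 0.002]
ft_force: [2.4, 0.3, 0.6]
grip_width: 0.0089
clock: 8.72
eef_pos: [0.5185, -0.1399, 0.1816]
tool_rot: [0.723, 0.691, 0.0, 0.001]
ft_force: [-2.3, 1.4, 14.3]
grip_width: 0.009
t 8.72 pos [ 0.5185 -0.1399  0.1816] f [-2.31  1.4  14.29] m [ 0.28  0.31 -0.02] w 0.009
shift mm tool [ 0.8 -2.5 -0.9] turn deg [ 0.13  0.05 -0.01]
clock: 8.85
eef_pos: [0.5186, -0.14, 0.1816]
tool_rot: [0.723, 0.691, -0.0, 0.001]
ft_force: [-7.9, 1.9, 26.6]
grip_width: 0.0091
t 8.85 pos [ 0.5186 -0.14    0.1816] f [-7.92  1.93 26.64] m [0.59 1.39 0.  ] w 0.0091
shift mm tool [ 0.9 -2.6 -0.9] turn deg [ 0.05  0.08 -0.02]
```

It has bottomed out at TCP z = 0.1816, as expected. I'll relax, release, retreat and inspect.

```bash
python3 -m jog '[[[0,0,0,0,0,0],[0,0,0,0,0,0]]]'
python3 -m jog '[[[0,0,0,0,0,0],[0,0,0,0,0,0],[0,0,0,0,0,0]]]' 0.05
python3 -m jog '[[[0,0,-0.02,0,0,0],[0,0,-0.03,0,0,0],[0,0,-0.03,0,0,0],[0,0,-0.03,0,0,0],[0.03,0,-0.02,0,0,0],[0.06,0,0,0,0,0],[0.06,0,0,0,0,0],[0.06,0,0,0,0,0],[0,0,0,0,0,0]]]'
python3 - <<'E'
from h import *
print(bot.get_obs()["eef_pos"])
w=snap("wrist","w4");t=snap("top","t4");s=snap("scene","s4")
z=lambda n,x,y,w,h,W,H:cv2.resize(cv2.imread(f"pics/{n}.png")[y:y+h,x:x+w],(W,H),interpolation=2)
cv2.imwrite("pics/z4.png",np.vstack([np.hstack([z("t4",320,130,150,100,400,267),z("s4",210,170,150,100,400,267)]),z("w4",0,0,640,400,533,333).copy() if 0 else z("w4",0,0,640,266,800,333)]))
E
```

```text
clock: 9.1
eef_pos: [0.5187, -0.1399, 0.1819]
tool_rot: [0.723, 0.691, 0.0, 0.001]
ft_force: [3.1, -0.1, 0.3]
grip_width: 0.009
clock: 9.48
eef_pos: [0.516, -0.1396, 0.1797]
tool_rot: [0.723, 0.691, -0.002, -0.002]
ft_force: [0.5, 0.1, -0.6]
grip_width: 0.0498
clock: 10.6
eef_pos: [0.5252, 0.0751, 0.3106]
tool_rot: [0.725, 0.689, -0.005, -0.005]
ft_force: [-0.2, -0.4, -0.2]
grip_width: 0.05
[0.52517968 0.07508237 0.3105813 ]
```

View pics/z4.png

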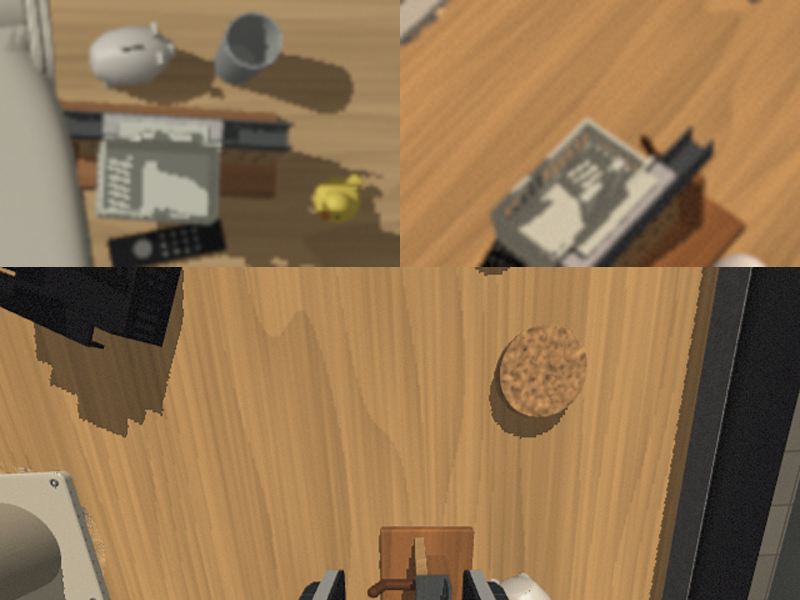

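The basket hangs on the strip's robot side at top-view crop (160,165), with the flange over the slots and the bystanders in place. One close wrist view will check seat and level after release.

```bash
python3 -m jog '[[[-0.06,0,0,0,0,0],[-0.06,0,0,0,0,0],[-0.06,0,0,0,0,0],[-0.06,0,0,0,0,0],[-0.03,0,0,0,0,0],[0,0,0,0,0,0],[0,0,0,0,0,0]]]'
python3 - <<'E'
from h import *
print(bot.get_obs()["eef_pos"])
c=snap("wrist","w5"); im=cv2.imread("pics/w5.png")
a=-.0462; o=np.array([.5168,-.1384,.09])
obj=np.array([[.005,.056,.075],[.026,.056,.075],[.026,-.056,.075],[.005,.075,.075],[.005,-.075,.075],[-.091,.075,.06],[-.091,-.075,.06],[.005,.03,.121],[-.005,.03,.121],[.005,-.03,.121]])
p=proj(c,R.from_euler("z",a).apply(obj)+o); print(p.round(1).tolist())
for q in p: cv2.circle(im,tuple(int(v) for v in q.round()),2,(0,0,255),-1)
cv2.imwrite("pics/w5o.png",im)
E
```

```text
clock: 11.62
eef_pos: [0.5043, -0.2172, 0.3102]
tool_rot: [0.733, 0.68, -0.006, -0.005]
ft_force: [0.4, 0.3, -0.5]
grip_width: 0.0501
[ 0.50434268 -0.21716566  0.3102345 ]
[[336.6, 42.1], [360.3, 41.2], [359.1, 166.3], [336.3, 17.7], [338.3, 185.3], [232.2, 26.5], [248.7, 184.0], [338.9, 66.1], [325.8, 66.5], [339.7, 145.6]]
```

View pics/w5o.png

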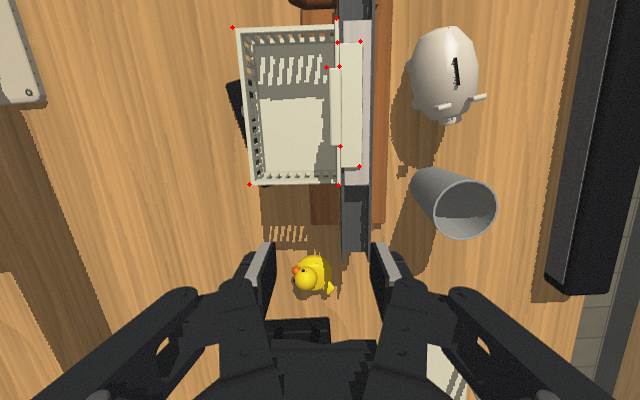

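The flange, back and tab points match the predicted home pose within about 2 px. The front +y corner seems a few px off, so I'll zoom in to check the tilt.

```bash
python3 - <<'E'
import cv2
im=cv2.imread("pics/w5.png")[5:200,220:380]; cv2.imwrite("pics/z5.png",cv2.resize(im,(0,0),fx=3,fy=3,interpolation=2))
E
```

```text
(no output)
```

View pics/z5.png

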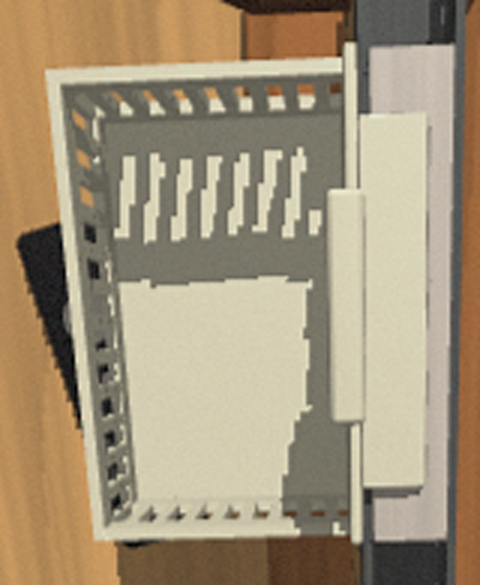

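```bash
python3 - <<'E'
from fit import *
c=dict(np.load("pics/w5.npz"))
obj=np.array([[.005,.075,.075],[.026,.056,.075],[.026,-.056,.075],[.005,-.075,.075],[-.091,.075,.06],[-.091,-.075,.06],[.005,.03,.121],[.005,-.03,.121]])
img=np.array([[356,42],[426,114],[424,487],[361,542],[47,70],[95,539],[365,191],[365,421.]])/3+[219.7,4.7]
r=least_squares(lambda p:(proj(c,R.from_euler("zyx",p[3:]).apply(obj)+p[:3])-img).ravel(),[.517,-.138,.09,-.046,0,0])
print("xyz",r.x[:3].round(4),"yaw,pitch,roll deg",np.degrees(r.x[3:]).round(2),r.fun.round(1))
print(bot.get_obs()["ft_force"].round(2)); bot.job_done()
E
```

```text
xyz [ 0.5189 -0.1392  0.0876] yaw,pitch,roll deg [-2.62 -0.21 -0.01] [-0.   0.6  0.4 -0.1 -0.2 -0.5  0.1 -0.  -0.1  0.1 -0.1 -0.4 -0.4 -0.9
  0.4  1. ]
[-0.07 -0.29 -0.04]
the job is handed in; nothing more can be done
```

The white basket is hanging on the pegboard's rail and released, and I handed the job in at about 11.6 s of the 54 s allowed. I gripped it by the tab and located the slots with the wrist camera. The tongues dropped in with no noticeable contact force, so I did not have to search. I then pressed past the springs until it bottomed out at about 27 N on the wrist sensor, and the arm backed off.

- **Seating:** a pose fit after release puts the basket's base at z = 87.6 mm, against 90 mm for fully home. Pressing down, the tool's height gave 89.4 mm. I put the difference down to camera calibration, good to about 2 mm.
- **Level and square:** the fit shows a tilt of about 0.2° and a yaw of -2.6°, matching the -2.65° measured for the slot row.
- **Position along x:** the fit lies about 2 mm further from the robot than the camera-predicted slot line. That is within the slots' play and the 6 mm limit.
- **Position along y:** only one top-view measurement gives the offset from the rail's middle, about 13 mm. It was not rechecked at the end.
- **Other things:** the remote, money box, tumbler, duck and coasters look unmoved. The candle jar was out of the final views, and I did not measure any of these positions.
- **Cameras:** the top and scene cameras disagreed by about 3 mm in absolute position. I relied on basket and slots seen together in the wrist view.
- **Close pass:** on the way over, the basket sagged to within a few millimetres of the wooden hook's height. I raised it, and saw no unusual contact force.

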